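# Cover the kadai and latch the serving guard

### The job

Cover the curry bowl for the evening: put the grey silicone lid squarely on the steel kadai in the serving stand, let go of it, then push the stand's sliding glass guard, which a spring draws open, shut over it until its latch clicks and holds the guard by itself. Push by feel and gently: the latch takes about 10 N, and never push harder than about 16 N. Leave the kadai where it stands and the other tableware alone.

Things in the scene. Friction and masses are not known exactly. Their poses are not given: they have to be found in the camera images.
- stand: Low teak stand: base board 250 x 550 mm, 12 mm thick, four corner posts, two long rails with tops 146 mm above the table and 206 mm clear between them, open in the middle. Origin on the table, midway between the rails. Its y axis runs along the rails and is the direction in which the guard closes; x across, z up. The kadai stands in the +y half; the guard is parked over the -y half.
- end_bar (a point): Top middle of the 75 mm wide shelf between the rails at the stand's +y end (130 mm up). On it is a dark steel keeper block, 120 mm wide, top 190 mm above the table, with a sprung steel pawl (the latch) reaching 85 mm towards the guard at mid-width and a rubber buffer. It slides in slots and is clamped anywhere within 44 mm along y, so where the latch catches must be felt.
- bay (a point): Point on the stand, on its base board (12 mm above the table), 80 mm from the stand's origin along its +y: the middle of the place where the kadai stands.
- guard_tab (a point): Centre of the guard's upright steel tab, a plate 70 mm wide (stand x), 12 mm thick (stand y), 42 mm tall, standing on the guard's panel (204 x 220 x 8 mm, glass in a teak frame, top face 21 mm below this point, 144 mm above the table). Push or pinch it along stand +y to shut the guard. The panel reaches 19 mm behind the tab's rear face and 195 mm ahead of this point.
- guard (a joint): Slide of the guard, m: 0.245 open, falls as it closes, latched between -0.034 and 0.014. A spring draws it open along the whole way: with 1 N of friction a slow push takes 3 N, near the end 4 N. From 20 mm before the catch the pawl is lifted (push rising to 8 to 11 N); at the catch it drops (click, push falls to 4 N) and 1.5 to 2 mm on the buffer stops it. If not caught, it runs right open again.
- buffer (a joint): Compression of the rubber end buffer, m: 0 free, about 5.5 N per mm. It is spoilt beyond 2.5 mm (about 14 N on the buffer, about 18 N of push on the tab).
- kadai_rim (a point): Centre of the mouth of the kadai, a steel bowl of 154 mm outer rim diameter (wall 3 mm), 70 mm tall, with two small loop handles below the rim; this point is at rim height, 82 mm above the table. z up.
- lid_grip (a point): Grip point on the axis of the lid's knob, 26 mm above the disc's top, 14 mm below the knob's top. Grey hard silicone lid: round knob 28 mm wide, 40 mm tall; disc 160 mm wide, 6 mm thick; centring plug 128 mm wide, 8 mm deep beneath. The point is 40 mm up when the lid lies on the table and 32 mm above the rim centre when seated on the kadai. About 0.22 kg. z is the lid's axis, up.
- dish: Bystander: small steel dish, 150 mm across, 22 mm tall, on the table, no post. Origin under its centre.
- tumbler1: Bystander: glass tumbler, 68 mm across, 110 mm tall. Origin under its centre.
- tumbler2: Bystander: the other, equal glass tumbler. Origin under its centre.

How it is judged:
On the way, in this order (a step that is already met when the one before it is completed fails the run):
1. the lid sits squarely on the kadai, let go (horizontal distance between lid_grip and kadai_rim below 0.014 m and z of lid_grip in the frame of kadai_rim between 0.027 and 0.036 m and angle between lid_grip's own z axis and vertical below 0.08 rad and contact force between the fingers and lid below 0.1 N), for 0.2 s.
2. the guard is pushed shut (value of joint guard below 0.016 m), for 0.1 s.
At the end, for the whole second after the job is handed in: Guard held shut and still by its latch alone (joint guard under 0.016 m, slower than 10 mm/s); kadai within 35 mm of the bay middle; lid let go and seated on it (within 14 mm of centre, grip point 27 to 36 mm above the rim, tilt under 0.08 rad) (all of step 1 and horizontal distance between kadai_rim and bay below 0.035 m and value of joint guard below 0.016 m and velocity of joint guard between -0.01 and 0.01 m/s); the robot touches nothing.
It fails at once if the end buffer is squeezed by more than 2.5 mm (about 14 N) (value of joint buffer above 0.0025 m).
It fails at once if another piece of tableware is moved by more than 30 mm or tipped (distance of any of dish, tumbler1, tumbler2 from where it was at the start of the episode above 0.03 m or angle between any of dish, tumbler1, tumbler2's own z axis and vertical above 0.3 rad).
It fails at once if the kadai is tipped (angle between kadai_rim's own z axis and vertical above 0.3 rad).
It also fails if it takes over 64 s, if anything falls off the work surface, if the arm or the gripper's body presses on something with over 40 N, if the wrist force passes 120 N, or if a joint passes its speed limit or range.

### The arm

A 6-joint arm with a two-finger parallel gripper is mounted at the origin on the work surface. World frame = base frame: x ahead of the robot, y to its left, z up, the work surface at z = 0. Lengths are in m, angles in rad, forces in N, time in s.
With the tool pointing down it reaches from about 0.375 to 0.975 m from the base axis. Payload 3.8 kg.
Tool frame: the origin (TCP) lies at the very end of the fingers, on their centre line; the grasp point (between the pads) lies 19 mm behind it; z points along the fingers, y is the direction in which the jaws open and shut (so a half turn about z gives the same grasp; the last joint's range is limited). The gripper opens to 88 mm and grips with 3 to 60 N. Pads are 18 mm wide; open, the fingers measure 123 mm over their backs; the gripper's body (75 mm by 187 mm) begins 45 mm behind the grasp point.
Start: joints at [-1.253, 0.264, 1.604, -0, 1.274, -0.037], TCP at [0.234, -0.633, 0.239] pointing down, gripper open.
Joint ranges: [-2.63, 2.63], [-0.94, 2.18], [0.31, 2.57], [-1.31, 4.45], [0, 2.66], [-2.55, 2.55]. Speed limits (rad/s): [2.57, 2.57, 3.14, 3.14, 3.14, 3.14].

### API

Orientations are given as a 3x3 rotation matrix whose columns are the frame's x, y, z axes.
In Python, from workcell import manip gives the robot as it stands.
- The arm moves only by the tool play_rows, never from a script. Its argument "series" is one flat list of numbers, 5 for each row, row after row: the finger opening in mm, from 0 to 88.1, then the shift along the tool's x, y, z each as a share of 15 cm, from -1 to 1, then the turn about the tool's z as a share of pi rad, from -1 to 1. In form: [jaw, dx, dy, dz, spin, jaw, dx, dy, dz, spin, ...]. A call has 1 to 12 rows; each row is the pose to reach, as a shift and turn from the pose commanded when the call began, along the tool's axes at that moment, turning the shorter way round; what a row does not reach only later rows make up. A row lasts 1/12 s, in which the tool goes at most 41.7 mm and 7.16 degrees, less where a joint would pass 70% of its speed; a pose out of reach is approached as far as the arm can. A call with a number of a shift or a turn outside -1 to 1 is refused whole. A call with a gripper value outside its range is refused whole. The fingers move at their own pace and stop on an object; "newtons" is the grip in N (left out, the last holds). Time passes only in rows, so rows that repeat a pose let the fingers close. It gives the time, the measured TCP pose, the force and the opening at its end, in the units of the state.
- manip.get_state(): the state, without advancing time (a new reading comes with each control period).
- manip.capture(name): name is "side" or "top" or "wrist"; returns a dict with "image" (400x640x3 uint8, red, green, blue), "mtx" (3x3 intrinsics, pixels), "distortion" ([k1, k2, p1, p2, k3] as OpenCV has them; the pictures are not rectified), "world_to_cam" (4x4, takes a point from world to camera coordinates). Camera axes: x right, y up, looking along -z (the intrinsics and any distortion apply to the point x, -y, -z); pixel columns grow to the right and rows downward; lengths in m; the calibration is good to about 2 mm. A picture is of the moment at which its call begins. There is no depth.
- manip.finish_job(): hands the job in, once; it reports no verdict.
The state is a dict: "clock": time; "q": joint angles; "joint_vel": joint speeds; "tau": joint torques, N m; "tool_pos": TCP position; "eef_rot": TCP orientation; "force": force on the tool from outside, world axes, zero at the start; "moment": the same for the moment, N m; "grip_width": opening from 0.0 (shut) to 1.0 (fully open).
Only numpy, scipy, OpenCV 4.12 (cv2) and the standard library are available. Lean on these libraries where they do the work, as an engineer would, in place of code of your own. Each camera call takes 0.05 s, during which the arm holds its last target.

## Working session

There is one attempt and no reset: what is moved stays moved. The work goes in short steps, Python scripts to look and compute and a tool call to move; the robot and the scene stay as the last step left them, time stands still between calls to the robot, and variables do not carry over. Pictures are saved under pics/ and viewed, and the job is handed in when it is done.

Besides the shell and the picture viewer there is one more tool, called after ">>>" as name(argument=value, ...) on one line, values as JSON. play_rows: Moves the arm, as the interface text tells. Shift numbers are shares of 15 cm and turn numbers shares of pi rad, none past 1 either way. Its arguments: {"type":"object","properties":{"series":{"type":"array"},"newtons":{"type":"number"}},"required":["series"]}

```bash
mkdir -p pics; ls; cat > h.py <<'E'
import numpy as np, cv2
from workcell import manip
def shot(n,f):
    c=manip.capture(n); cv2.imwrite('pics/'+f,c['image'][:,:,::-1]); np.savez('pics/'+f+'.npz',**{k:np.array(v) for k,v in c.items()}); return c
def load(f): return np.load('pics/'+f+'.npz')
def ray(c,uv):
    p=cv2.undistortPoints(np.array([[uv]],float),np.array(c['mtx']),np.array(c['distortion']))[0,0]
    T=np.array(c['world_to_cam']);R=T[:3,:3];o=-R.T@T[:3,3]
    return o,R.T@np.array([p[0],-p[1],-1.])
def atz(c,uv,z):
    o,d=ray(c,uv);return o+d*(z-o[2])/d[2]
def proj(c,P):
    P=np.atleast_2d(np.array(P,float));T=np.array(c['world_to_cam']);X=P@T[:3,:3].T+T[:3,3]
    X=X*[1,-1,-1]
    return cv2.projectPoints(X,np.zeros(3),np.zeros(3),np.array(c['mtx']),np.array(c['distortion']))[0][:,0]
E
python3 - <<'E'
from h import *
for n in ['side','top','wrist']:
    c=shot(n,n+'0.png'); T=np.array(c['world_to_cam']); print(n,-T[:3,:3].T@T[:3,3],c['distortion'])
s=manip.get_state(); print(s)
E
```

```text
pics
side [-0.09398509  0.62533991  1.00384068] [-0.10201937  0.          0.          0.          0.        ]
top [0.480958   0.00410447 1.3386221 ] [-0.08475793  0.          0.          0.          0.        ]
wrist [ 0.30679522 -0.60466972  0.38365541] [-0.00760821  0.          0.          0.          0.        ]
{'clock': 0.15, 'q': array([-1.25292675e+00,  2.64590286e-01,  1.60503240e+00, -7.45275255e-06,
        1.27368398e+00, -3.69491051e-02]), 'joint_vel': array([-0.0009251 , -0.00254611, -0.00549991,  0.00199063, -0.00076485,
       -0.00284407]), 'tau': array([ 9.67196429e-04, -5.02847135e+01, -3.57469475e+01,  7.29694054e-02,
        2.49007065e-02, -8.32700402e-05]), 'tool_pos': array([ 0.23430692, -0.63246019,  0.23768221]), 'eef_rot': array([[ 9.37708752e-01,  3.47421937e-01, -5.42471149e-04],
       [ 3.47422356e-01, -9.37707344e-01,  1.62591402e-03],
       [ 5.61990171e-05, -1.71310041e-03, -9.99998531e-01]]), 'force': array([ 0.12402414, -0.31472742, -0.37275331]), 'moment': array([-0.0096691 ,  0.01284108, -0.02891607]), 'grip_width': 0.9979249466897554}
```

View pics/top0.png

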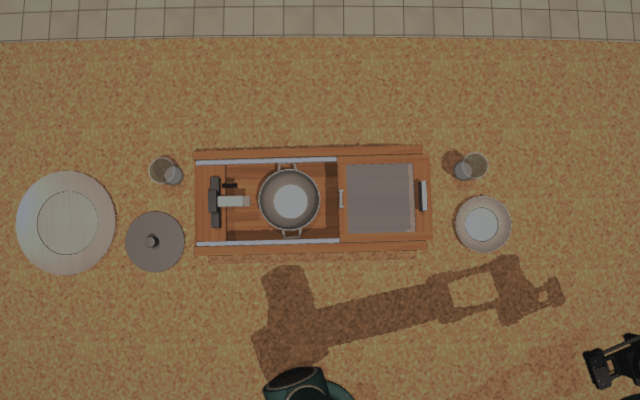

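View pics/side0.png

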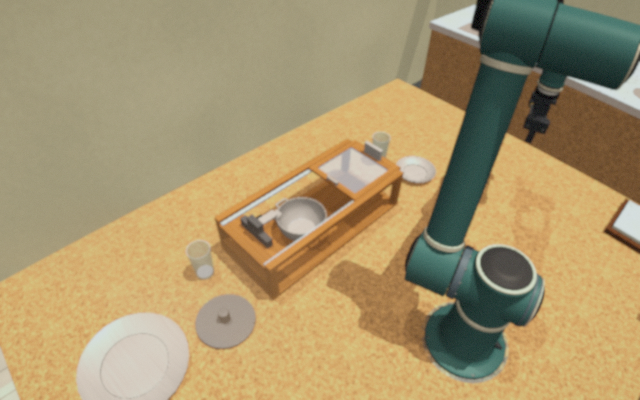

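View pics/wrist0.png

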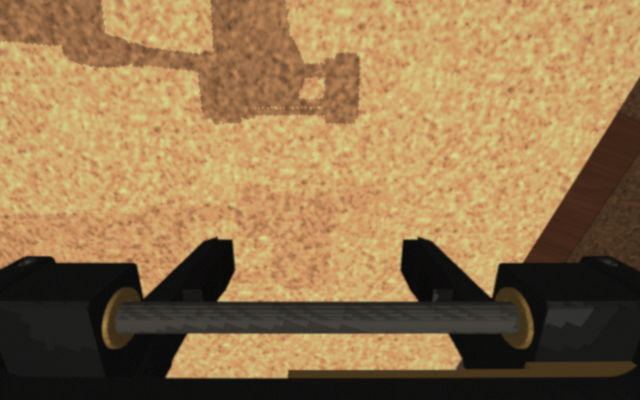

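The top view shows the lid at about (155,241), the kadai mouth at (290,200), the guard tab at (423,195) and the keeper at (215,201). The tumblers are at (160,170) and (475,166), the dish at (483,224). Zooming in on the first four.

```bash
python3 - <<'E'
import cv2
im=cv2.imread('pics/top0.png')
cv2.imwrite('pics/t_a.png',cv2.resize(im[140:280,110:330],None,fx=3.6,fy=3.6,interpolation=cv2.INTER_CUBIC))
cv2.imwrite('pics/t_b.png',cv2.resize(im[130:270,310:520],None,fx=3.6,fy=3.6,interpolation=cv2.INTER_CUBIC))
im=cv2.imread('pics/side0.png')
cv2.imwrite('pics/s_a.png',cv2.resize(im[130:350,180:440],None,fx=2.7,fy=2.7,interpolation=cv2.INTER_CUBIC))
E
```

```text
(no output)
```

View pics/t_a.png

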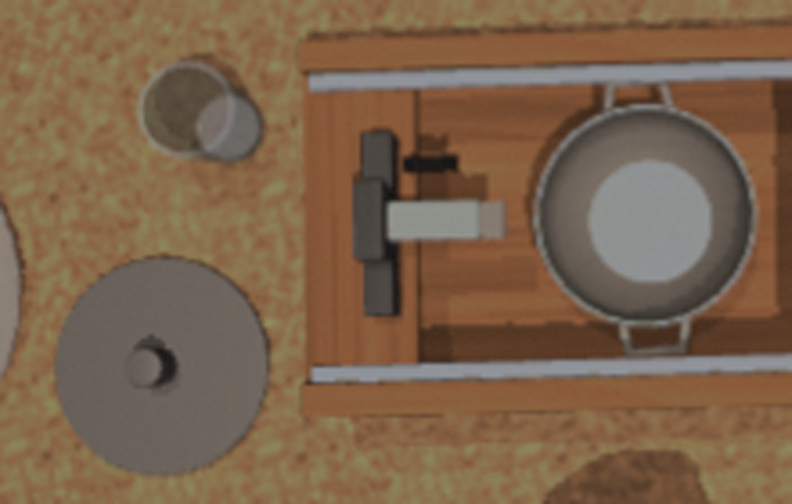

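View pics/t_b.png

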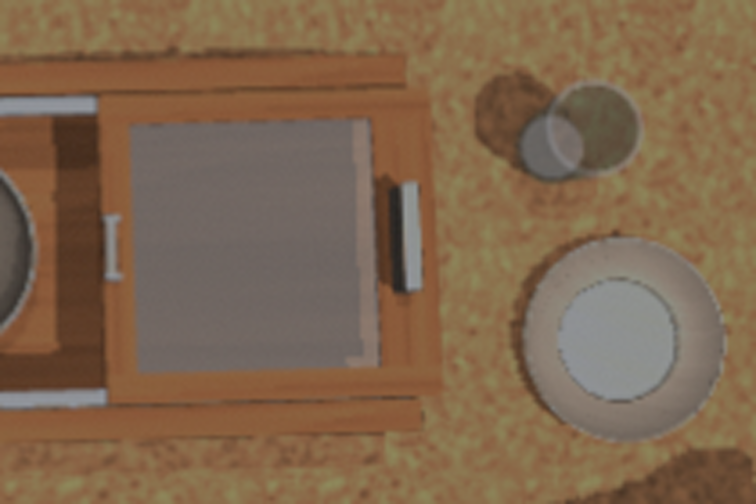

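View pics/s_a.png

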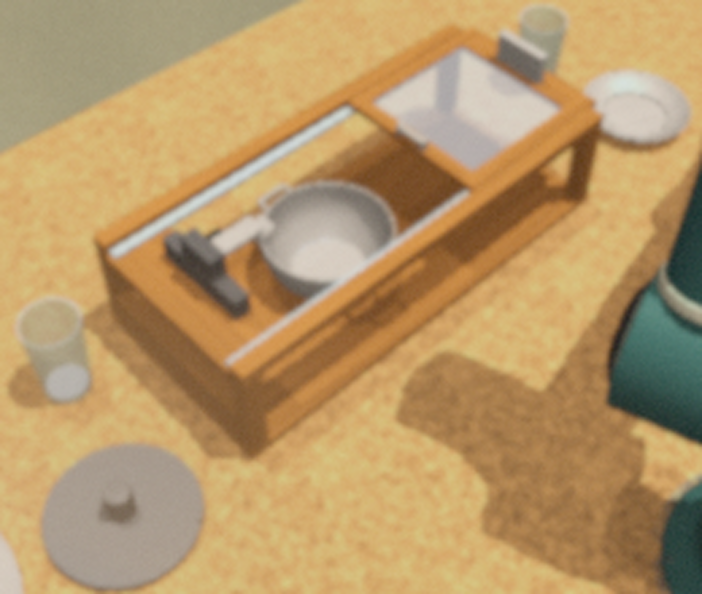

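```bash
python3 - <<'E'
from h import *
c=load('top0.png'); s=load('side0.png')
A=lambda u,v:(110+(u+.5)/3.6-.5,140+(v+.5)/3.6-.5)
B=lambda u,v:(310+(u+.5)/3.6-.5,130+(v+.5)/3.6-.5)
S=lambda u,v:(180+(u+.5)/2.7-.5,130+(v+.5)/2.7-.5)
def circ(pts,z):
    P=np.array([atz(c,p,z)[:2] for p in pts]); M=np.c_[2*P,np.ones(len(P))]; x=np.linalg.lstsq(M,(P**2).sum(1),rcond=None)[0]
    return x[:2],np.sqrt(x[2]+x[:2]@x[:2])
print('lid disc',circ([A(55,365),A(268,363),A(163,254),A(163,475)],.011))
print('knob top',atz(c,A(145,367),.054), 'side',atz(s,S(117,490),.054))
print('rim',circ([A(536,213),A(755,215),A(646,103),A(645,325)],.082))
t=np.array([atz(c,B(*p),.186) for p in [(401,183),(416,182),(422,290),(405,291)]]);print('tab',t[:,:2],t.mean(0))
print('rail outers far', atz(c,A(300,42),.146),atz(c,B(405,57),.146)); print('near',atz(c,A(302,387),.146),atz(c,B(420,401),.146))
print('rail outers far o', atz(c,A(300,42),.146)); print('near outer',atz(c,A(303,412),.146),atz(c,B(421,430),.146))
print('keeper front/back z.19', atz(c,A(355,218),.19),atz(c,A(386,218),.19),'pawl tip',atz(c,A(505,220),.165))
print('panel', [atz(c,B(*p),.144)[:2] for p in [(97,95),(428,90),(441,388),(107,404)]])
print('tumbler1 ',circ([A(140,110),A(237,110),A(188,60),A(188,160)],.11))
print('tumbler2 ',circ([B(550,130),B(641,130),B(595,82),B(595,177)],.11))
print('dish ',circ([B(523,338),B(725,338),B(622,237),B(625,440)],.022))
E
```

```text
lid disc (array([0.46704299, 0.43172703]), np.float64(0.07992303021506138))
knob top [0.46542209 0.42934365 0.054     ] side [0.46700662 0.43232552 0.054     ]
rim (array([0.57234694, 0.07365349]), np.float64(0.07616019080356415))
tab [[ 0.60712954 -0.23427672]
 [ 0.60777832 -0.2439014 ]
 [ 0.53899365 -0.24654172]
 [ 0.53837192 -0.23568585]] [ 0.57306836 -0.24010142  0.186     ]
rail outers far [0.68165817 0.30005312 0.146     ] [ 0.69547228 -0.24680273  0.146     ]
near [0.45399064 0.29431707 0.146     ] [ 0.46849667 -0.25281618  0.146     ]
rail outers far o [0.68165817 0.30005312 0.146     ]
near outer [0.43772755 0.29341304 0.146     ] [ 0.44963783 -0.25321366  0.146     ]
keeper front/back z.19 [0.56158951 0.25159367 0.19      ] [0.5615962  0.23184313 0.19      ] pawl tip [0.56207928 0.15962678 0.165     ]
panel [array([ 0.67005268, -0.04258199]), array([ 0.67373574, -0.26213676]), array([ 0.47691077, -0.26721471]), array([ 0.46692072, -0.0484622 ])]
tumbler1  (array([0.64118352, 0.38507455]), np.float64(0.034056694249574214))
tumbler2  (array([ 0.65243577, -0.38475156]), np.float64(0.03217654116329504))
dish  (array([ 0.51206729, -0.43008374]), np.float64(0.07416045721384977))
```

The lid disc and knob agree (about 0.467, 0.431), and the fitted radii match the given sizes. The stand is yawed +0.0235 rad with its origin near (0.566, 0.023). The rim is at (0.572, 0.074), about 30 mm from the bay middle, so I must not nudge the kadai. I'll start the traverse to the lid and turn the tool x axis along stand +y.

>>> play_rows(series=[88,1,-1,0,-0.394,88,1,-1,0,-0.394,88,1,-1,0,-0.394,88,1,-1,0,-0.394,88,1,-1,0,-0.394,88,1,-1,0,-0.394,88,1,-1,0,-0.394,88,1,-1,0,-0.394,88,1,-1,0,-0.394,88,1,-1,0,-0.394,88,1,-1,0,-0.394])

```text
clock: 1.07
tool_pos: [0.323, -0.4399, 0.2384]
eef_rot: [[-0.025, 1.0, -0.0], [1.0, 0.025, 0.0], [0.0, -0.0, -1.0]]
force: [0.0, -0.1, -0.1]
grip_width: 0.999
```

>>> play_rows(series=[88,1,1,0,0,88,1,1,0,0,88,1,1,0,0,88,1,1,0,0,88,1,1,0,0,88,1,1,0,0])

```text
clock: 1.57
tool_pos: [0.4734, -0.2823, 0.2387]
eef_rot: [[-0.023, 1.0, 0.002], [1.0, 0.023, 0.002], [0.002, 0.002, -1.0]]
force: [-0.1, -0.2, -0.1]
grip_width: 0.996
```

>>> play_rows(series=[88,1,0,0,0,88,1,0,0,0,88,1,0,0,0,88,1,0,0,0])

```text
clock: 1.9
tool_pos: [0.4655, -0.1343, 0.2383]
eef_rot: [[-0.019, 1.0, -0.001], [1.0, 0.019, 0.001], [0.001, -0.001, -1.0]]
force: [0.4, -0.3, 0.2]
grip_width: 1.003
```

>>> play_rows(series=[88,1,0,0,0,88,1,0,0,0,88,1,0,0,0,88,1,0,0,0])

```text
clock: 2.23
tool_pos: [0.4624, 0.0156, 0.2387]
eef_rot: [[-0.02, 1.0, -0.0], [1.0, 0.02, 0.001], [0.001, -0.0, -1.0]]
force: [-0.3, -0.7, 0.2]
grip_width: 1.001
```

>>> play_rows(series=[88,1,0,0,0,88,1,0,0,0,88,1,0,0,0,88,1,0,0,0])

```text
clock: 2.57
tool_pos: [0.4594, 0.1657, 0.2388]
eef_rot: [[-0.02, 1.0, 0.0], [1.0, 0.02, 0.001], [0.001, 0.0, -1.0]]
force: [-0.1, -0.1, 0.5]
grip_width: 0.997
```

>>> play_rows(series=[88,1,0,0,0,88,1,0,0,0,88,1,0,0,0,88,1,0,0,0,88,1,0,0,0])

```text
clock: 2.98
tool_pos: [0.4564, 0.3169, 0.2385]
eef_rot: [[-0.023, 1.0, -0.0], [1.0, 0.023, 0.002], [0.002, -0.0, -1.0]]
force: [-0.0, -0.1, -0.3]
grip_width: 0.999
```

```bash
python3 - <<'E'
from h import *
c=shot('wrist','w1.png'); print(manip.get_state()['tool_pos'], proj(c,[[.467,.4315,.054],[.467,.4315,.014]]))
E
```

```text
[0.45640204 0.31451777 0.2382554 ] [[330.46933228  64.3685985 ]
 [329.05922957  68.66136977]]
```

View pics/w1.png

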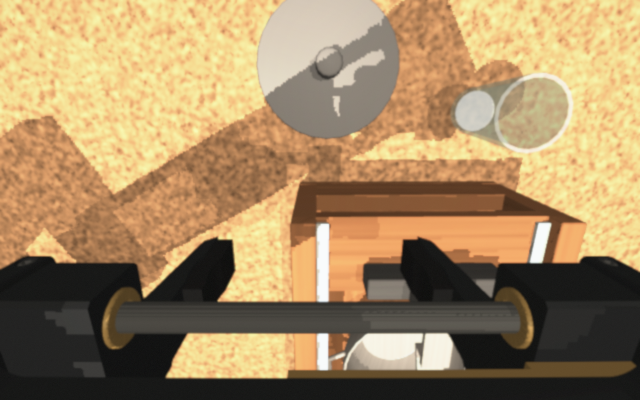

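The knob's top shows at (330,60), against a prediction of (330,64) from the top and side estimate, so the lid centre is about (0.467, 0.433). Moving over it and partway down.

>>> play_rows(series=[88,0.79,0.09,0,0,88,0.79,0.09,0,0,88,0.79,0.09,0,0,88,0.79,0.09,0.4,0,88,0.79,0.09,0.7,0,88,0.79,0.09,1,0,88,0.79,0.09,1,0,88,0.79,0.09,1,0])

```text
clock: 3.7
tool_pos: [0.4637, 0.426, 0.0809]
eef_rot: [[-0.019, 1.0, -0.011], [1.0, 0.019, -0.01], [-0.01, -0.011, -1.0]]
force: [-0.4, -0.7, -0.9]
grip_width: 0.996
```

```bash
python3 - <<'E'
from h import *
print(manip.get_state()['tool_pos']);c=shot('side','s1.png');c=shot('wrist','w2.png'); 
im=cv2.imread('pics/s1.png');cv2.imwrite('pics/s1c.png',cv2.resize(im[220:380,120:320],None,fx=3.5,fy=3.5))
E
```

```text
[0.46370262 0.42601906 0.08091009]
```

View pics/s1c.png

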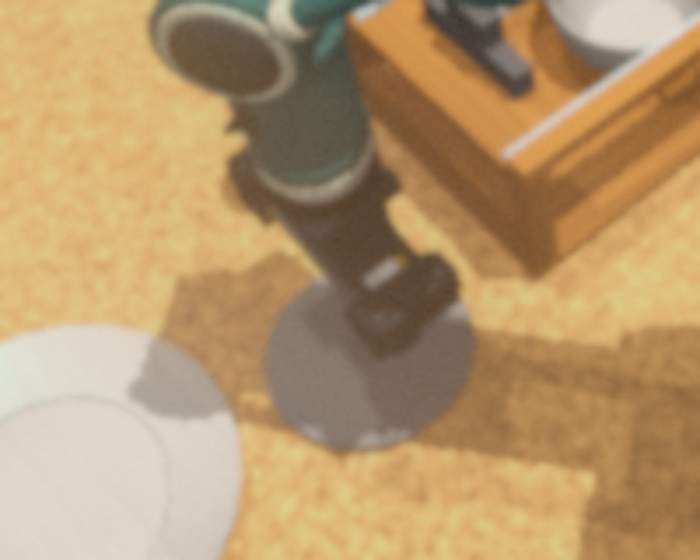

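View pics/w2.png

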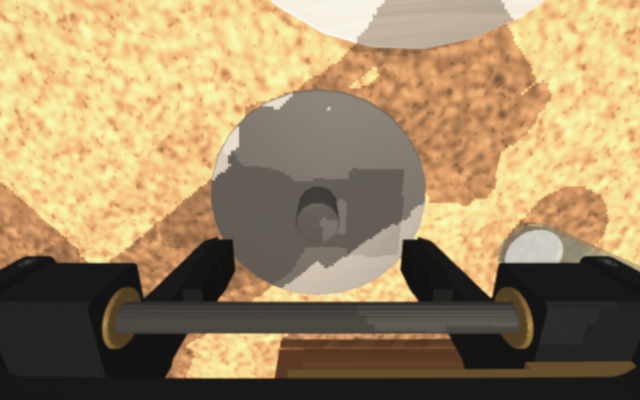

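>>> play_rows(series=[88,0,0,0,0,88,0,0,0,0])

```text
clock: 3.97
tool_pos: [0.4698, 0.4327, 0.0922]
eef_rot: [[-0.021, 1.0, 0.004], [1.0, 0.021, 0.004], [0.003, 0.004, -1.0]]
force: [0.4, -0.4, 0.6]
grip_width: 1.001
```

```bash
python3 - <<'E'
from h import *
print(manip.get_state()['tool_pos'],manip.get_state()['eef_rot']);c=load('w2.png');
o,d=ray(c,(319,221)); print(atz(c,(319,221),.054)); print(proj(c,[[.467,.433,.054],[.4637,.426,.054]]))
P=np.array([atz(c,p,.013)[:2] for p in [(211,187),(426,190),(320,90),(322,294),(240,120),(400,262)]]);M=np.c_[2*P,np.ones(len(P))];x=np.linalg.lstsq(M,(P**2).sum(1),rcond=None)[0];print(x[:2],np.sqrt(x[2]+x[:2]@x[:2]))
E
```

```text
[0.46979372 0.43268262 0.09218355] [[-0.02066182  0.99977733  0.0042861 ]
 [ 0.99978069  0.02064687  0.00350542]
 [ 0.00341615  0.00435759 -0.99998467]]
[0.46660081 0.4359215  0.054     ]
[[319.54984701 225.4136632 ]
 [314.03326965 235.68384578]]
[0.46613897 0.43397912] 0.07988040244378838
```

The disc fit from the wrist gives (0.466, 0.434) with radius 79.9 mm, which matches the commanded position. Lowering 66 mm and gripping.

>>> play_rows(series=[88,0,0,0.1,0,88,0,0,0.22,0,88,0,0,0.33,0,88,0,0,0.41,0,88,0,0,0.44,0,88,0,0,0.44,0,60,0,0,0.44,0,20,0,0,0.44,0,15,0,0,0.44,0,15,0,0,0.44,0,15,0,0,0.44,0,15,0,0,0.44,0], newtons=25)

```text
clock: 4.97
tool_pos: [0.4677, 0.4318, 0.0231]
eef_rot: [[-0.022, 1.0, 0.0], [1.0, 0.022, 0.0], [0.0, 0.0, -1.0]]
force: [0.2, 0.3, -0.8]
grip_width: 0.571
```

>>> play_rows(series=[15,0,0,0,0,15,0,0,0,0,15,0,0,0,0,15,0,0,0,0])

```text
clock: 5.3
tool_pos: [0.4671, 0.4316, 0.0226]
eef_rot: [[-0.022, 1.0, -0.001], [1.0, 0.022, -0.0], [-0.0, -0.001, -1.0]]
force: [-1.3, -1.1, 1.1]
grip_width: 0.311
```

The opening of 0.311 is 27.4 mm, so the knob is held. Lifting.

>>> play_rows(series=[15,0,0,-0.05,0,15,0,0,-0.15,0,15,0,0,-0.3,0,15,0,0,-0.5,0,15,0,0,-0.7,0,15,0,0,-0.9,0,15,0,0,-1,0])

```text
clock: 5.88
tool_pos: [0.4691, 0.4328, 0.1774]
eef_rot: [[-0.022, 1.0, 0.004], [1.0, 0.022, 0.004], [0.004, 0.005, -1.0]]
force: [0.5, 0.3, -1.8]
grip_width: 0.312
```

>>> play_rows(series=[15,0,0,-0.2,0,15,0,0,-0.4,0,15,0,0,-0.55,0,15,0,0,-0.65,0,15,0,0,-0.67,0,15,0,0,-0.67,0])

```text
clock: 6.38
tool_pos: [0.4681, 0.432, 0.2748]
eef_rot: [[-0.022, 1.0, 0.002], [1.0, 0.022, 0.002], [0.002, 0.002, -1.0]]
force: [0.2, 0.3, -2.4]
grip_width: 0.315
```

```bash
python3 - <<'E'
from h import *
s=manip.get_state();print(s['tool_pos'],s['force'],s['grip_width']);shot('side','s2.png');shot('top','t2.png')
im=cv2.imread('pics/t2.png');cv2.imwrite('pics/t2c.png',cv2.resize(im[140:280,60:280],None,fx=3.5,fy=3.5))
E
```

```text
[0.46811281 0.43200853 0.27479584] [ 0.21967989  0.27932772 -2.36972551] 0.31475855950578807
```

View pics/s2.png

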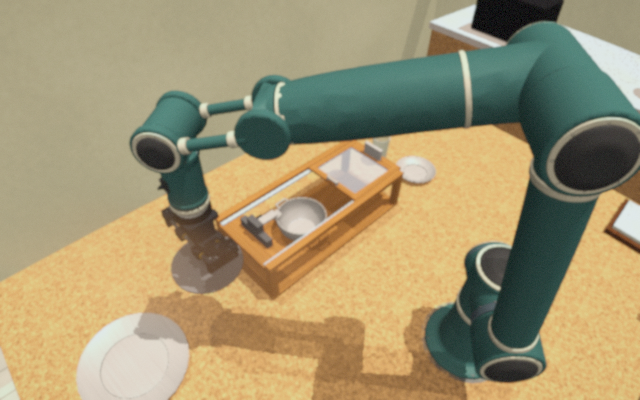

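Lid held and level at side (207,265). Before lowering I'll check the rim circle and the pawl heights against the side image.

```bash
python3 - <<'E'
from h import *
c=load('side0.png');t=load('top0.png')
for name,cam,(x0,x1,y0,y1) in [('s',c,(210,350,180,260)),('t',t,(190,330,150,250))]:
    im=cam['image'][:,:,::-1].copy();k=5
    im=cv2.resize(im[y0:y1,x0:x1],None,fx=k,fy=k,interpolation=cv2.INTER_CUBIC)
    a=np.linspace(0,2*np.pi,100)
    def line(P,col):
        p=((proj(cam,P)-[x0,y0]+.5)*k-.5).astype(int); cv2.polylines(im,[p],False,col,1)
    line(np.c_[.572+.077*np.cos(a),.074+.077*np.sin(a),0*a+.082],(0,0,255))
    yd=np.array([-.0235,.9997,0]);xd=np.array([.9997,.0235,0]);O=np.array([.566,.0235,0])
    for z,col in [(.144,(255,0,0)),(.165,(0,255,0))]:
        line([O+yd*.137+xd*w+[0,0,z] for w in (-.02,.02)],col)
    line([O+xd*w+yd*u+[0,0,.19] for u,w in [(.209,-.06),(.209,.06)]],(255,0,255))
    cv2.imwrite('pics/ov_%s.png'%name,im)
E
```

```text
(no output)
```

View pics/ov_s.png

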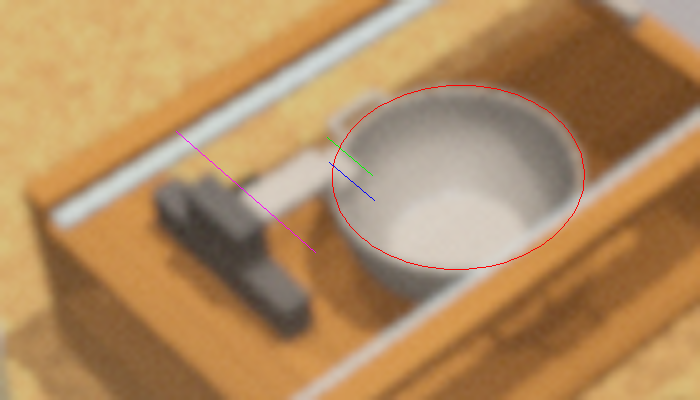

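View pics/ov_t.png

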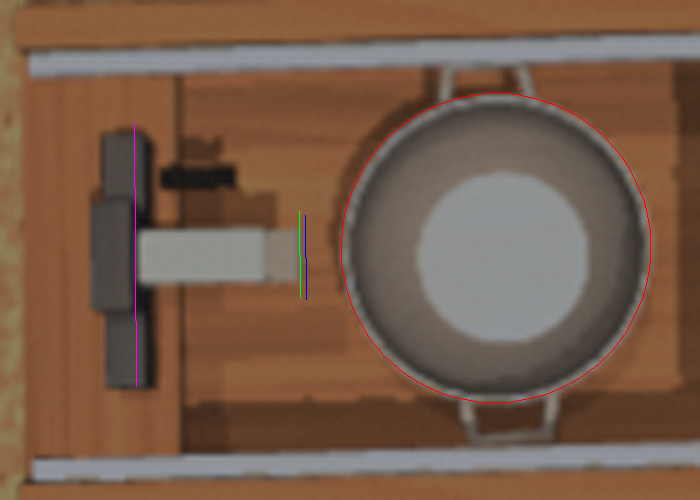

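The rim overlay fits both views, and the pawl tip is near y = 0.161, just beyond the lid's edge when seated. I'll come down about 18 mm to the -y side first, then shift under the pawl level. Carrying over.

>>> play_rows(series=[15,-0.1,0.1,0,0,15,-0.25,0.2,0,0,15,-0.45,0.35,0,0,15,-0.65,0.5,0,0,15,-0.85,0.6,0,0,15,-1,0.64,0,0])

```text
clock: 6.98
tool_pos: [0.5677, 0.2808, 0.2702]
eef_rot: [[-0.02, 1.0, -0.003], [1.0, 0.02, -0.003], [-0.003, -0.003, -1.0]]
force: [-0.9, 0.5, -2.9]
grip_width: 0.311
```

>>> play_rows(series=[15,-0.2,0,0,0,15,-0.4,0,0,0,15,-0.6,0,0,0,15,-0.8,0,0,0,15,-1,0,0,0])

```text
clock: 7.4
tool_pos: [0.5687, 0.1321, 0.2704]
eef_rot: [[-0.022, 1.0, -0.004], [1.0, 0.022, -0.001], [-0.001, -0.004, -1.0]]
force: [-0.1, 0.8, -1.1]
grip_width: 0.311
```

>>> play_rows(series=[15,-0.18,0,0,0,15,-0.34,0,0,0,15,-0.45,0,0,0,15,-0.51,0,0,0,15,-0.53,0,0,0,15,-0.53,0,0,0,15,-0.53,0,0,0])

```text
clock: 7.98
tool_pos: [0.5715, 0.0551, 0.2724]
eef_rot: [[-0.022, 1.0, -0.001], [1.0, 0.022, 0.001], [0.001, -0.001, -1.0]]
force: [-0.5, 0.1, -1.8]
grip_width: 0.304
```

```bash
python3 - <<'E'
from h import *
s=manip.get_state();print(s['tool_pos'],s['eef_rot'],s['grip_width']);shot('side','s3.png')
im=cv2.imread('pics/s3.png');cv2.imwrite('pics/s3c.png',cv2.resize(im[120:320,180:440],None,fx=3,fy=3))
E
```

```text
[0.57154549 0.05507003 0.27241122] [[-2.20182162e-02  9.99756770e-01 -1.26429322e-03]
 [ 9.99757372e-01  2.20189888e-02  6.00400818e-04]
 [ 6.28093241e-04 -1.25076671e-03 -9.99999021e-01]] 0.3038182666342402
```

View pics/s3c.png

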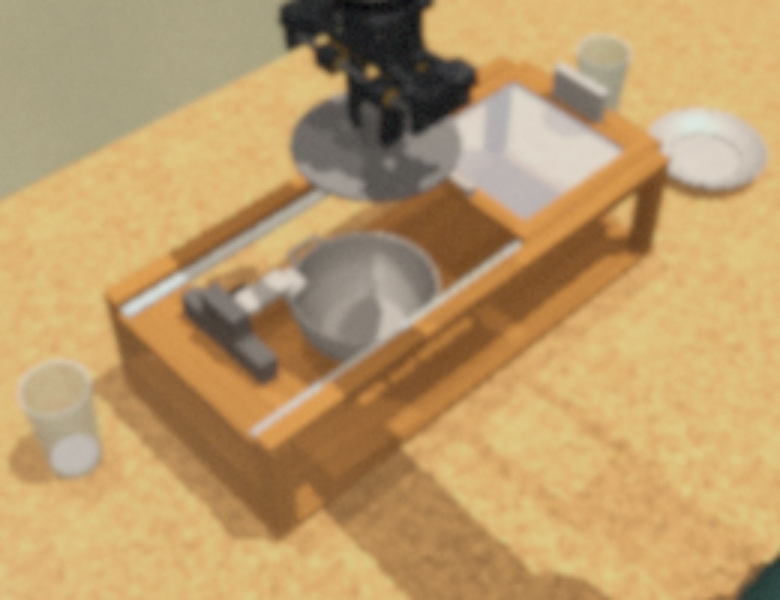

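>>> play_rows(series=[15,0,0,0.08,0,15,0,0,0.2,0,15,0,0,0.35,0,15,0,0,0.5,0,15,0,0,0.65,0,15,0,0,0.8,0,15,0,0,0.92,0,15,0,0,1,0,15,0,0,1,0,15,0,0,1,0])

```text
clock: 8.87
tool_pos: [0.5712, 0.0549, 0.1224]
eef_rot: [[-0.023, 1.0, -0.002], [1.0, 0.023, 0.0], [0.0, -0.002, -1.0]]
force: [1.0, 0.3, -1.8]
grip_width: 0.31
```

>>> play_rows(series=[15,0.04,0,0,0,15,0.08,0,0,0,15,0.115,0.005,0,0,15,0.115,0.005,0.02,0,15,0.115,0.005,0.05,0,15,0.115,0.005,0.05,0,15,0.115,0.005,0.05,0])

```text
clock: 9.45
tool_pos: [0.5717, 0.0715, 0.1152]
eef_rot: [[-0.022, 1.0, -0.001], [1.0, 0.022, -0.0], [-0.0, -0.001, -1.0]]
force: [-0.4, 0.6, -2.2]
grip_width: 0.309
```

```bash
python3 - <<'E'
from h import *
s=manip.get_state();print(s['tool_pos'],s['force'],s['grip_width']);shot('side','s4.png');shot('wrist','w4.png')
im=cv2.imread('pics/s4.png');cv2.imwrite('pics/s4c.png',cv2.resize(im[160:280,210:360],None,fx=5,fy=5))
E
```

```text
[0.57171899 0.0715114  0.11519917] [-0.35524553  0.62584747 -2.19039005] 0.30875181565988663
```

View pics/s4c.png

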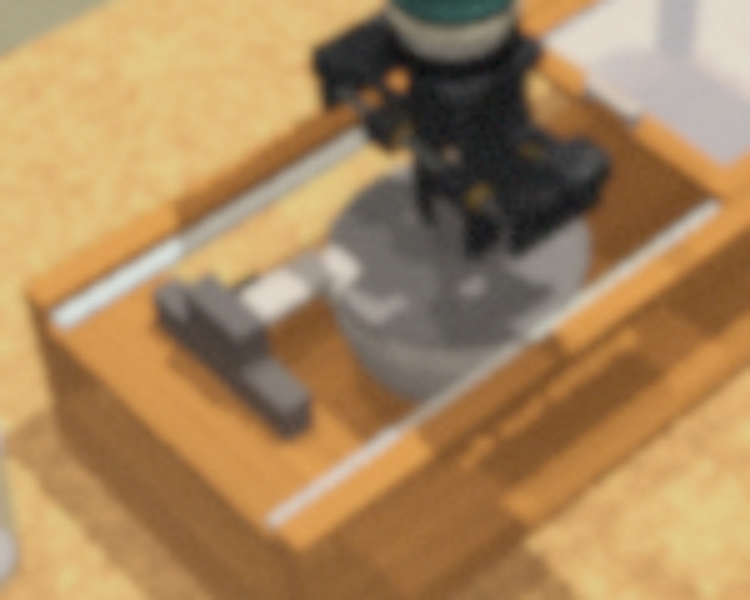

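View pics/w4.png

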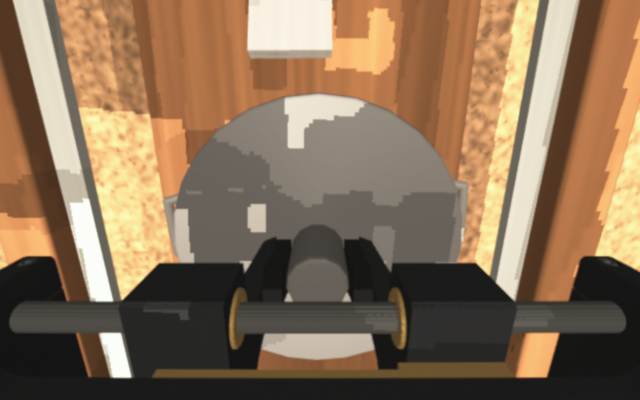

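Disc centred: the handles peek out on both sides at (170,230) and (463,220), and the pawl tip is clear at (290,55). Lowering gently.

>>> play_rows(series=[15,0,0,0.02,0,15,0,0,0.04,0,15,0,0,0.06,0,15,0,0,0.08,0,15,0,0,0.1,0,15,0,0,0.11,0,15,0,0,0.115,0,15,0,0,0.115,0,15,0,0,0.115,0])

```text
clock: 10.3
tool_pos: [0.5723, 0.0716, 0.0985]
eef_rot: [[-0.022, 1.0, 0.0], [1.0, 0.022, 0.0], [0.0, 0.0, -1.0]]
force: [0.1, 0.4, -2.0]
grip_width: 0.312
```

>>> play_rows(series=[15,0,0,0.005,0,15,0,0,0.01,0,15,0,0,0.01,0,15,0,0,0.01,0])

```text
clock: 10.63
tool_pos: [0.5722, 0.0716, 0.097]
eef_rot: [[-0.022, 1.0, -0.0], [1.0, 0.022, -0.0], [-0.0, -0.0, -1.0]]
force: [-0.8, 0.2, -2.4]
grip_width: 0.309
```

>>> play_rows(series=[15,0,0,0.004,0,15,0,0,0.008,0,15,0,0,0.008,0])

```text
clock: 10.88
tool_pos: [0.5724, 0.0717, 0.0966]
eef_rot: [[-0.022, 1.0, 0.0], [1.0, 0.022, 0.0], [0.0, 0.0, -1.0]]
force: [-3.0, -0.9, 3.2]
grip_width: 0.31
```

Contact: the vertical force rose to +3 N at exactly the expected height. Opening and rising.

>>> play_rows(series=[32,0,0,0,0,45,0,0,0,0,60,0,0,0,0,60,0,0,0,0,60,0,0,0,0,60,0,0,-0.1,0,60,0,0,-0.3,0,60,0,0,-0.55,0,60,0,0,-0.8,0,60,0,0,-1,0,60,0,0,-1,0])

```text
clock: 11.8
tool_pos: [0.5765, 0.072, 0.2543]
eef_rot: [[-0.022, 1.0, 0.014], [1.0, 0.022, 0.001], [0.001, 0.014, -1.0]]
force: [0.9, 0.9, 1.0]
grip_width: 0.68
```

```bash
python3 - <<'E'
from h import *
s=manip.get_state();print(s['tool_pos'],s['force'],s['grip_width']);shot('side','s5.png');c=shot('wrist','w5.png')
print(proj(c,[[.572,.074,.128]]))
im=cv2.imread('pics/s5.png');cv2.imwrite('pics/s5c.png',cv2.resize(im[130:280,210:390],None,fx=4,fy=4))
E
```

```text
[0.57653944 0.07200344 0.25428765] [0.89930711 0.87224161 1.04882119] 0.6799848145445893
[[312.42429083 189.88423877]]
```

View pics/s5c.png

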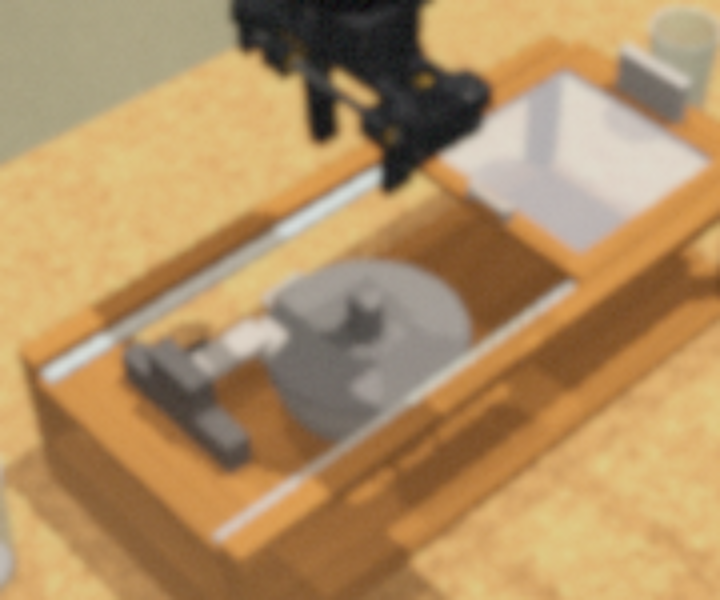

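View pics/w5.png

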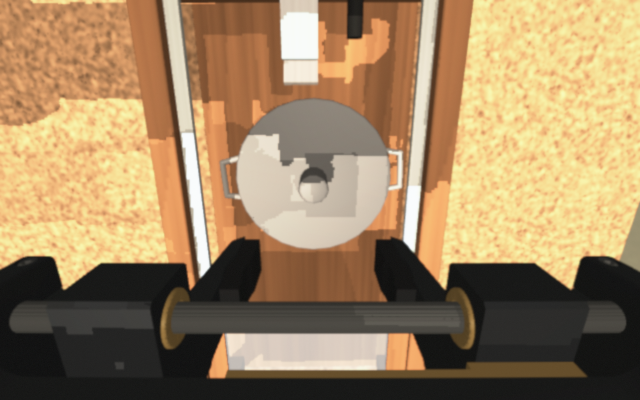

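The lid sits flat and centred: its knob is at (314,187) against a prediction of (312,190). Moving behind the guard tab with the fingers closed.

>>> play_rows(series=[0,-0.15,0,0,0,0,-0.4,0,0,0,0,-0.65,0,0,0,0,-0.9,0,0,0,0,-1,0,0,0])

```text
clock: 12.32
tool_pos: [0.5739, -0.082, 0.243]
eef_rot: [[-0.02, 1.0, -0.004], [1.0, 0.02, -0.001], [-0.001, -0.004, -1.0]]
force: [0.5, -0.1, 0.2]
grip_width: 0.324
```

>>> play_rows(series=[0,-0.25,0,0,0,0,-0.5,0,0,0,0,-0.75,0,0,0,0,-1,0,0,0])

```text
clock: 12.65
tool_pos: [0.5772, -0.2294, 0.2429]
eef_rot: [[-0.022, 1.0, -0.004], [1.0, 0.022, 0.002], [0.002, -0.004, -1.0]]
force: [0.2, -0.5, -0.1]
grip_width: 0.027
```

>>> play_rows(series=[0,-0.2,-0.04,0,0,0,-0.3,-0.04,0,0,0,-0.353,-0.04,0,0,0,-0.353,-0.04,0,0,0,-0.353,-0.04,0,0,0,-0.353,-0.04,0,0])

```text
clock: 13.15
tool_pos: [0.574, -0.2797, 0.2453]
eef_rot: [[-0.023, 1.0, -0.001], [1.0, 0.023, 0.001], [0.001, -0.001, -1.0]]
force: [-0.1, 0.4, 0.2]
grip_width: 0.005
```

```bash
python3 - <<'E'
from h import *
s=manip.get_state();print(s['tool_pos'],s['force'],s['grip_width']);c=shot('wrist','w6.png')
print(proj(c,[[.607,-.241,.186],[.538,-.243,.186]]))
E
```

```text
[ 0.5740173  -0.27966611  0.24525695] [-0.14247092  0.43130041  0.15925425] 0.004806518956817301
[[367.04471938 164.54263832]
 [264.89525094 165.1339187 ]]
```

View pics/w6.png

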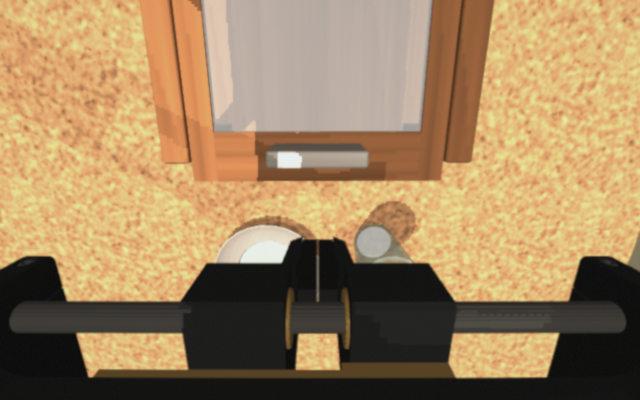

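The tab's top shows at x 267–368, centred on the fingers at 318, with the fingers still well behind it. Going down to 12 mm above the panel, then feeling forward.

>>> play_rows(series=[0,0,0,0.1,0,0,0,0,0.25,0,0,0,0,0.4,0,0,0,0,0.53,0,0,0,0,0.59,0,0,0,0,0.59,0,0,0,0,0.59,0,0,0,0,0.59,0])

```text
clock: 13.87
tool_pos: [0.575, -0.2814, 0.1589]
eef_rot: [[-0.022, 1.0, 0.002], [1.0, 0.022, -0.001], [-0.001, 0.002, -1.0]]
force: [0.3, -0.1, -0.5]
grip_width: 0.007
```

>>> play_rows(series=[0,0.04,0,0,0,0,0.08,0,0,0,0,0.1,0,0,0,0,0.12,0,0,0,0,0.14,0,0,0,0,0.14,0,0,0,0,0.14,0,0,0])

```text
clock: 14.45
tool_pos: [0.5734, -0.2602, 0.1573]
eef_rot: [[-0.022, 1.0, 0.0], [1.0, 0.022, -0.0], [-0.0, 0.0, -1.0]]
force: [0.1, -0.5, -0.3]
grip_width: 0.01
```

>>> play_rows(series=[0,0.012,0,0,0,0,0.024,0,0,0,0,0.036,0,0,0,0,0.048,0,0,0,0,0.06,0,0,0,0,0.07,0,0,0,0,0.08,0,0,0,0,0.08,0,0,0])

```text
clock: 15.12
tool_pos: [0.5731, -0.2482, 0.1572]
eef_rot: [[-0.022, 1.0, -0.0], [1.0, 0.022, 0.0], [0.0, -0.0, -1.0]]
force: [-0.2, -1.0, -0.8]
grip_width: 0.002
```

>>> play_rows(series=[0,0.015,0,0,0,0,0.04,0,0,0,0,0.08,0,0,0,0,0.13,0,0,0,0,0.18,0,0,0,0,0.23,0,0,0,0,0.28,0,0,0,0,0.33,0,0,0])

```text
clock: 15.78
tool_pos: [0.5718, -0.1979, 0.1572]
eef_rot: [[-0.022, 1.0, -0.001], [1.0, 0.022, 0.0], [0.0, -0.001, -1.0]]
force: [-1.9, -4.7, -1.2]
grip_width: 0.008
```

```bash
python3 - <<'E'
from h import *
s=manip.get_state();print(s['tool_pos'],s['force'],s['moment']);c=shot('wrist','w7.png')
E
```

```text
[ 0.57179115 -0.19790032  0.15719808] [-1.88573998 -4.66258915 -1.23344478] [-0.62189501  0.06336882  0.04913424]
```

View pics/w7.png

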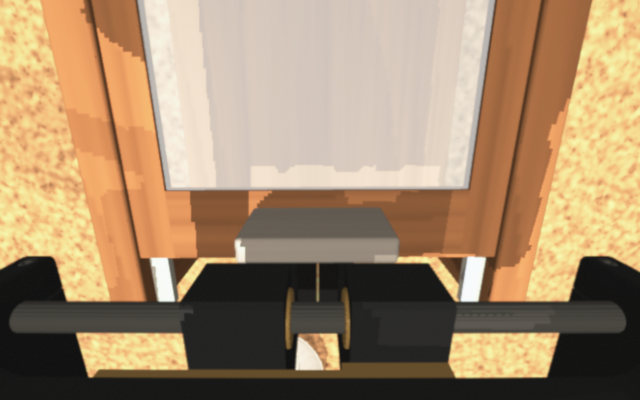

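The guard follows at about 4.7 N with the tab centred at (317,250). Pushing steadily to about 35 mm before the earliest catch.

>>> play_rows(series=[0,0.05,0,0,0,0,0.1,0,0,0,0,0.15,0,0,0,0,0.2,0,0,0,0,0.25,0,0,0,0,0.3,0,0,0,0,0.35,0,0,0,0,0.4,0,0,0,0,0.45,0,0,0,0,0.5,0,0,0,0,0.55,0,0,0])

```text
clock: 16.75
tool_pos: [0.5698, -0.1157, 0.1572]
eef_rot: [[-0.022, 1.0, -0.001], [1.0, 0.022, 0.0], [0.0, -0.001, -1.0]]
force: [-2.9, -4.3, 0.9]
grip_width: 0.006
```

>>> play_rows(series=[0,0.05,0,0,0,0,0.1,0,0,0,0,0.15,0,0,0,0,0.19,0,0,0,0,0.23,0,0,0,0,0.26,0,0,0,0,0.28,0,0,0,0,0.28,0,0,0])

```text
clock: 17.42
tool_pos: [0.5695, -0.0733, 0.1573]
eef_rot: [[-0.022, 1.0, 0.0], [1.0, 0.022, 0.001], [0.001, 0.0, -1.0]]
force: [-2.3, -1.8, -1.3]
grip_width: -0.0
```

>>> play_rows(series=[0,0.01,0,0,0,0,0.02,0,0,0,0,0.03,0,0,0,0,0.04,0,0,0,0,0.05,0,0,0,0,0.06,0,0,0,0,0.07,0,0,0,0,0.08,0,0,0,0,0.09,0,0,0,0,0.1,0,0,0,0,0.11,0,0,0,0,0.12,0,0,0])

```text
clock: 18.42
tool_pos: [0.5691, -0.0563, 0.1572]
eef_rot: [[-0.022, 1.0, 0.0], [1.0, 0.022, -0.0], [-0.0, 0.0, -1.0]]
force: [-0.4, -3.8, -1.4]
grip_width: 0.003
```

>>> play_rows(series=[0,0.01,0,0,0,0,0.02,0,0,0,0,0.03,0,0,0,0,0.04,0,0,0,0,0.05,0,0,0,0,0.06,0,0,0,0,0.07,0,0,0,0,0.08,0,0,0,0,0.09,0,0,0,0,0.1,0,0,0])

```text
clock: 19.25
tool_pos: [0.5686, -0.0413, 0.1572]
eef_rot: [[-0.022, 1.0, -0.0], [1.0, 0.022, 0.0], [0.0, -0.0, -1.0]]
force: [1.0, -3.6, -1.6]
grip_width: 0.005
```

>>> play_rows(series=[0,0.01,0,0,0,0,0.02,0,0,0,0,0.03,0,0,0,0,0.04,0,0,0,0,0.05,0,0,0])

```text
clock: 19.67
tool_pos: [0.5685, -0.0347, 0.1573]
eef_rot: [[-0.022, 1.0, 0.0], [1.0, 0.022, -0.002], [-0.002, 0.0, -1.0]]
force: [1.1, -7.4, -2.2]
grip_width: 0.004
```

>>> play_rows(series=[0,0.01,0,0,0,0,0.02,0,0,0,0,0.03,0,0,0,0,0.04,0,0,0])

```text
clock: 20.0
tool_pos: [0.5683, -0.0291, 0.1573]
eef_rot: [[-0.022, 1.0, -0.0], [1.0, 0.022, -0.002], [-0.002, -0.0, -1.0]]
force: [0.0, -8.5, -2.5]
grip_width: 0.003
```

The push rose to 8.5 N at y = -0.029, so the pawl is lifting. A quick look before the last millimetres.

```bash
python3 - <<'E'
from h import *
s=manip.get_state();print(s['tool_pos'],s['force']);shot('side','s8.png')
im=cv2.imread('pics/s8.png');cv2.imwrite('pics/s8c.png',cv2.resize(im[130:280,210:390],None,fx=4,fy=4))
E
```

```text
[ 0.56834359 -0.02905969  0.15727411] [ 0.03113028 -8.53324492 -2.48530165]
```

View pics/s8c.png

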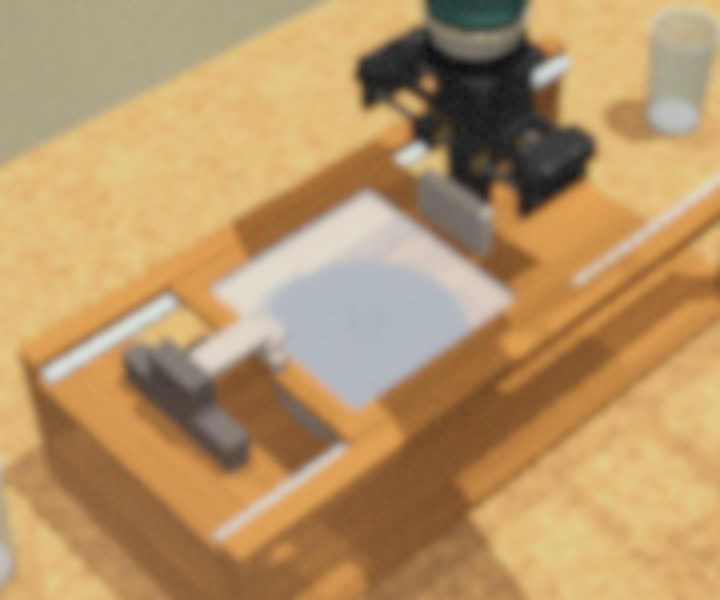

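The panel's front edge is under the pawl tip at (275,340), and the lid is undisturbed under the glass. Advancing in small steps and reading the force each time.

>>> play_rows(series=[0,0.005,0,0,0,0,0.01,0,0,0,0,0.015,0,0,0,0,0.02,0,0,0])

```text
clock: 20.38
tool_pos: [0.5683, -0.0262, 0.1573]
eef_rot: [[-0.022, 1.0, -0.0], [1.0, 0.022, -0.002], [-0.002, -0.0, -1.0]]
force: [0.0, -8.4, -2.9]
grip_width: 0.002
```

>>> play_rows(series=[0,0.004,0,0,0,0,0.008,0,0,0,0,0.012,0,0,0])

```text
clock: 20.63
tool_pos: [0.5683, -0.0239, 0.1573]
eef_rot: [[-0.022, 1.0, 0.0], [1.0, 0.022, -0.001], [-0.001, -0.0, -1.0]]
force: [0.7, -6.8, -1.2]
grip_width: 0.011
```

>>> play_rows(series=[0,0.004,0,0,0,0,0.008,0,0,0])

```text
clock: 20.8
tool_pos: [0.5682, -0.0225, 0.1573]
eef_rot: [[-0.022, 1.0, -0.0], [1.0, 0.022, -0.001], [-0.001, -0.0, -1.0]]
force: [0.9, -6.3, -0.8]
grip_width: 0.01
```

>>> play_rows(series=[0,0.004,0,0,0,0,0.004,0,0,0])

```text
clock: 20.97
tool_pos: [0.5681, -0.0216, 0.1573]
eef_rot: [[-0.022, 1.0, -0.0], [1.0, 0.022, -0.001], [-0.001, -0.0, -1.0]]
force: [0.0, -5.7, -1.7]
grip_width: 0.007
```

>>> play_rows(series=[0,0.004,0,0,0,0,0.004,0,0,0])

```text
clock: 21.13
tool_pos: [0.5681, -0.0208, 0.1573]
eef_rot: [[-0.022, 1.0, -0.0], [1.0, 0.022, -0.0], [-0.0, -0.0, -1.0]]
force: [0.1, -3.3, -0.9]
grip_width: 0.004
```

```bash
python3 - <<'E'
from h import *
shot('side','s9.png');shot('top','t9.png');s=manip.get_state();print(s['tool_pos'],s['force'])
im=cv2.imread('pics/s9.png');a=cv2.resize(im[185:245,235:315],None,fx=5,fy=5,interpolation=cv2.INTER_CUBIC)
im=cv2.imread('pics/s8.png');b=cv2.resize(im[185:245,235:315],None,fx=5,fy=5,interpolation=cv2.INTER_CUBIC)
im=cv2.imread('pics/t9.png');d=cv2.resize(im[165:235,200:360],None,fx=5,fy=4.2857,interpolation=cv2.INTER_CUBIC)
cv2.imwrite('pics/s9c.png',np.vstack([np.hstack([b,a]),d]))
E
```

```text
[ 0.56812739 -0.0207694   0.15723687] [ 0.01380605 -3.73055993 -2.07286214]
```

View pics/s9c.png

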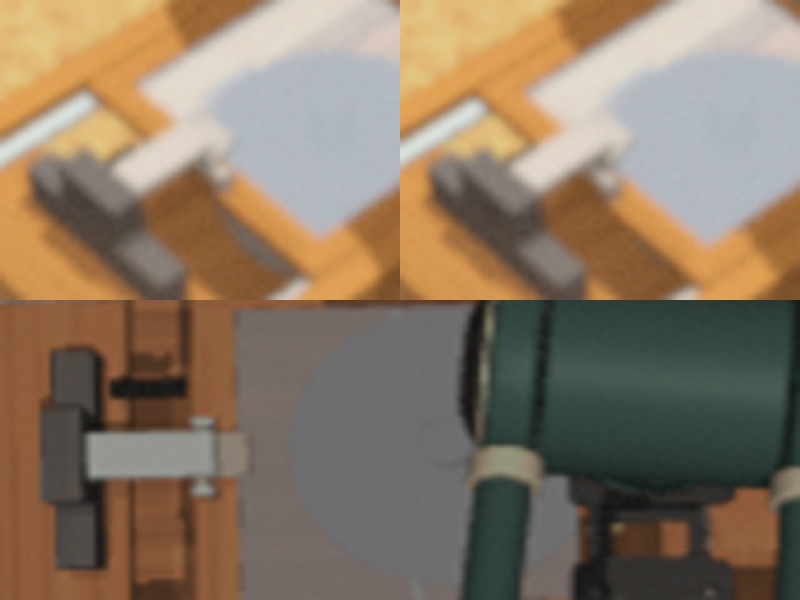

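The striker bar at (200,455) has reached the knee of the pawl, and the panel edge is within a couple of mm of the black buffer tip (185,388). Feeling on in 0.45 mm steps.

>>> play_rows(series=[0,0.003,0,0,0,0,0.003,0,0,0])

```text
clock: 21.4
tool_pos: [0.5681, -0.0201, 0.1572]
eef_rot: [[-0.022, 1.0, -0.0], [1.0, 0.022, 0.0], [0.0, -0.0, -1.0]]
force: [-1.0, -3.6, -1.1]
grip_width: 0.006
```

>>> play_rows(series=[0,0.003,0,0,0,0,0.003,0,0,0])

```text
clock: 21.57
tool_pos: [0.5681, -0.0195, 0.1572]
eef_rot: [[-0.022, 1.0, -0.0], [1.0, 0.022, 0.001], [0.001, -0.0, -1.0]]
force: [0.4, -2.3, -1.8]
grip_width: 0.007
```

>>> play_rows(series=[0,0.003,0,0,0,0,0.003,0,0,0])

```text
clock: 21.73
tool_pos: [0.5681, -0.019, 0.1572]
eef_rot: [[-0.022, 1.0, -0.0], [1.0, 0.022, 0.001], [0.001, -0.0, -1.0]]
force: [-0.0, -2.0, -0.6]
grip_width: 0.002
```

>>> play_rows(series=[0,0.003,0,0,0,0,0.003,0,0,0])

```text
clock: 21.9
tool_pos: [0.5681, -0.0186, 0.1572]
eef_rot: [[-0.022, 1.0, -0.0], [1.0, 0.022, 0.001], [0.001, -0.0, -1.0]]
force: [-0.2, -1.5, -1.5]
grip_width: 0.003
```

>>> play_rows(series=[0,0.003,0,0,0,0,0.003,0,0,0])

```text
clock: 22.07
tool_pos: [0.5681, -0.0182, 0.1573]
eef_rot: [[-0.022, 1.0, -0.0], [1.0, 0.022, 0.0], [0.0, -0.0, -1.0]]
force: [-1.1, -0.5, -1.0]
grip_width: 0.006
```

>>> play_rows(series=[0,0.003,0,0,0,0,0.006,0,0,0])

```text
clock: 22.23
tool_pos: [0.5681, -0.0179, 0.1573]
eef_rot: [[-0.022, 1.0, -0.0], [1.0, 0.022, -0.001], [-0.001, -0.0, -1.0]]
force: [-0.5, -3.6, -1.4]
grip_width: 0.005
```

>>> play_rows(series=[0,0.003,0,0,0,0,0.003,0,0,0])

```text
clock: 22.4
tool_pos: [0.568, -0.0174, 0.1572]
eef_rot: [[-0.022, 1.0, -0.0], [1.0, 0.022, -0.0], [-0.0, -0.0, -1.0]]
force: [-1.4, -4.1, -0.8]
grip_width: 0.006
```

>>> play_rows(series=[0,0.003,0,0,0,0,0.003,0,0,0])

```text
clock: 22.57
tool_pos: [0.5681, -0.0168, 0.1573]
eef_rot: [[-0.022, 1.0, -0.0], [1.0, 0.022, -0.0], [-0.0, -0.0, -1.0]]
force: [0.0, -4.5, -0.2]
grip_width: 0.005
```

The force dipped to about 0–2 N and is now rising again: either a click followed by the buffer, or noise. Backing off 3 mm shows which, since the fingers stay behind the tab.

>>> play_rows(series=[0,-0.006,0,0,0,0,-0.012,0,0,0,0,-0.02,0,0,0,0,-0.02,0,0,0,0,-0.02,0,0,0])

```text
clock: 22.98
tool_pos: [0.5687, -0.0193, 0.1576]
eef_rot: [[-0.022, 1.0, 0.001], [1.0, 0.022, 0.001], [0.001, 0.001, -1.0]]
force: [0.1, -0.4, -0.3]
grip_width: 0.004
```

```bash
python3 - <<'E'
from h import *
s=manip.get_state();print(s['tool_pos'],s['force'],s['moment']);shot('wrist','w10.png');shot('top','t10.png')
for _ in range(3): shot('side','s10.png'); print(manip.get_state()['force'])
E
```

```text
[ 0.56866627 -0.01931703  0.15760975] [ 0.13659962 -0.3943281  -0.2785921 ] [-0.03054082 -0.09757084 -0.01446414]
[ 0.10109956  0.90856017 -0.0522214 ]
[-0.58705553  0.29762365 -0.19611414]
[-0.19460379 -0.44464643 -0.29968775]
```

View pics/w10.png

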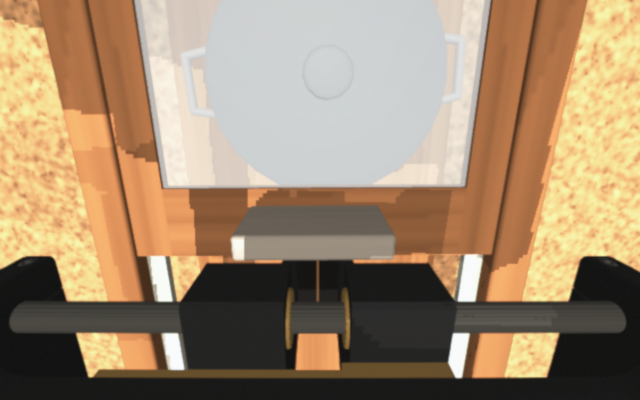

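The force is zero with the fingers a few mm behind the tab, so the latch holds it. Backing off further and checking it stays.

>>> play_rows(series=[0,-0.04,0,0,0,0,-0.08,0,0,0,0,-0.14,0,0,0,0,-0.2,0,0,0,0,-0.2,0,0,0])

```text
clock: 23.65
tool_pos: [0.5689, -0.0517, 0.1573]
eef_rot: [[-0.02, 1.0, 0.0], [1.0, 0.02, -0.001], [-0.001, 0.0, -1.0]]
force: [-0.1, -0.0, 0.7]
grip_width: 0.004
```

>>> play_rows(series=[0,0,0,-0.2,0,0,0,0,-0.45,0,0,0,0,-0.7,0,0,-0.2,0,-0.8,0,0,-0.4,0,-0.8,0,0,-0.65,0,-0.8,0,0,-0.9,0,-0.8,0,0,-1,0,-0.8,0,0,-1,0,-0.8,0])

```text
clock: 24.4
tool_pos: [0.5718, -0.2031, 0.277]
eef_rot: [[-0.017, 1.0, -0.0], [1.0, 0.017, -0.001], [-0.001, -0.0, -1.0]]
force: [0.7, 0.8, -0.9]
grip_width: 0.008
```

>>> play_rows(series=[0,-0.25,0,0,0,0,-0.5,0,0,0,0,-0.75,0,0,0,0,-1,0,0,0,0,-1,0,0,0,0,-1,0,0,0])

```text
clock: 24.9
tool_pos: [0.5752, -0.3501, 0.2764]
eef_rot: [[-0.019, 1.0, -0.001], [1.0, 0.019, 0.002], [0.002, -0.001, -1.0]]
force: [0.5, 0.7, -0.0]
grip_width: 0.009
```

```bash
python3 - <<'E'
from h import *
s=manip.get_state();print(s['clock'],s['tool_pos'],s['force']);c=shot('top','t11.png');shot('side','s11.png')
im=cv2.imread('pics/t11.png');cv2.imwrite('pics/t11c.png',cv2.resize(im[140:280,180:400],None,fx=3.6,fy=3.6,interpolation=cv2.INTER_CUBIC))
im=cv2.imread('pics/s11.png');cv2.imwrite('pics/s11c.png',cv2.resize(im[130:280,210:390],None,fx=4,fy=4))
E
```

```text
24.9 [ 0.5751997  -0.3500807   0.27640972] [ 0.48675514  0.71454641 -0.00709848]
```

View pics/t11c.png

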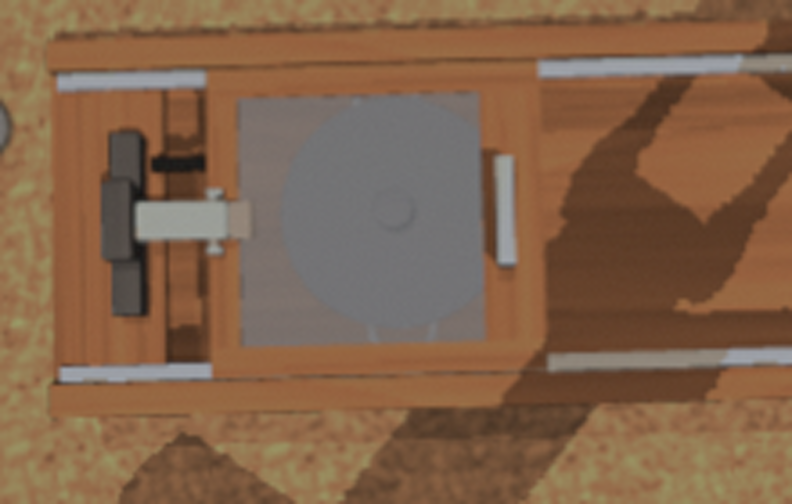

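View pics/s11c.png

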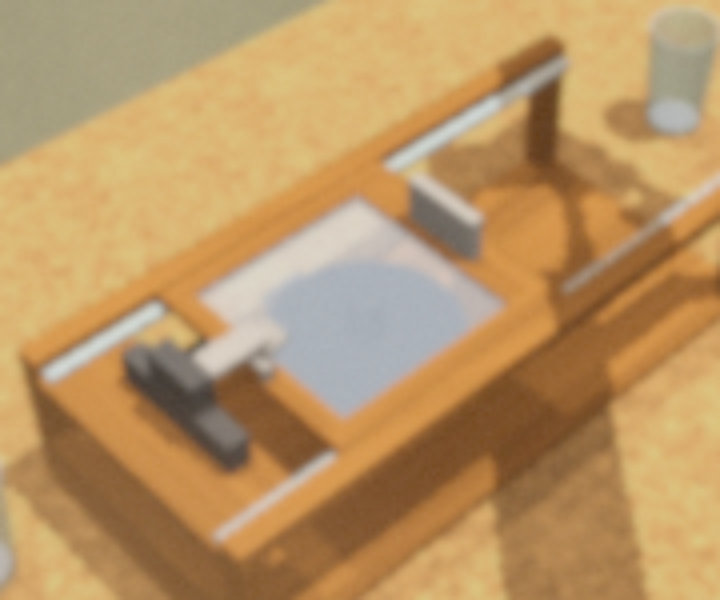

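The guard stays shut under the pawl with the arm away. A last measurement of its travel and of the lid and kadai.

```bash
python3 - <<'E'
from h import *
c=load('top0.png')
B=lambda u,v:(310+(u+.5)/3.6-.5,130+(v+.5)/3.6-.5)
N=lambda u,v:(180+(u+.5)/3.6-.5,140+(v+.5)/3.6-.5)
m=lambda P:np.mean([atz(c,p,.186)[:2] for p in P],0)
a=m([B(401,183),B(416,182),B(422,290),B(405,291)]);b=m([N(495,156),N(511,155),N(517,264),N(500,265)])
print('tab',a,b,'guard',.245-np.linalg.norm(b-a)); print('knob top',atz(c,N(394,210),.128))
g=0.245-(np.mean([atz(c,p,.144)[1] for p in [N(205,95),N(211,350)]])-np.mean([atz(c,p,.144)[1] for p in [B(97,95),B(107,404)]]));print('by panel edge',g)
E
```

```text
tab [ 0.57306836 -0.24010142] [ 0.5670612  -0.00314395] guard 0.007966389297111631
knob top [0.57130944 0.07071952 0.128     ]
by panel edge 0.0073488990483674965
```

```bash
python3 - <<'E'
from h import *
s=manip.get_state();print(s['clock'],s['force'],abs(s['joint_vel']).max());print(manip.finish_job())
E
```

```text
25.0 [ 0.2232822  -0.04893408  0.58630964] 0.014851211621647304
the job is handed in; nothing more can be done
None
```

The lid is on the kadai and let go, and the guard is shut and held by its latch alone. I handed the job in at 25.0 s of the 64 s allowed, and the hand-in reports no verdict.

- **Lid:** I lowered it until the vertical force rose to about 3 N at the expected seating height, then let go. Afterwards it looked flat, about 2–3 mm off centre by the pictures.
- **Guard:** The push peaked at about 8.5 N at the readings I took. It then fell to near zero and rose again to 4.5 N. I backed off 3 mm and the force was zero; with the arm well clear the guard stayed shut. The pictures put the guard joint at about 7–8 mm and the finger travel at about 13 mm. They disagree by a few mm, but both are under the 16 mm limit.
- **Kadai:** It did not visibly move, and its handles are at the same pixels as before. It stood about 30 mm from the bay middle from the start, by my measurement, so it is close to the 35 mm limit. I left it there as asked.
- **Not certain:** There was no direct reading of the click or of the buffer. Both are inferred from the force, the fact that the guard stayed shut, and the pictures.
- **Other tableware:** The arm kept clear of the dish and both tumblers. I did not re-measure them at the end.

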